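# Pour ballast balls past a held board

### The arm

A 6-joint arm with a two-finger parallel gripper is mounted at the origin on the work surface. World frame = base frame: x ahead of the robot, y to its left, z up, the work surface at z = 0. Lengths are in m, angles in rad, forces in N, time in s.
With the tool pointing down it reaches from about 0.275 to 0.75 m from the base axis. Payload 10.2 kg.
Tool frame: the origin (TCP) lies between the finger pads; the fingertips stand ahead of it and the grasp point (between the pads) lies 8 mm behind it (robot.tcp_to_tips is the z of the fingertips in the tool frame, in m); z points along the fingers, y is the line along which they close (so a half turn about z gives the same grasp; the last joint's range is limited). The gripper opens to 85 mm and grips with 20 to 120 N. Pads are 22 mm wide; open, the fingers measure 114 mm over their backs; the gripper's body (76 mm by 85 mm) begins 54 mm behind the grasp point. The pads swing forward as they close: fully open they stand 13 mm farther back than shut.
Start: joints at [0.983, 0.313, 1.498, -0, 1.331, -0.223], TCP at [0.187, 0.49, 0.242] pointing down, gripper open.
Joint ranges: [-2.94, 2.94], [-0.97, 2.17], [0.19, 2.56], [-1.23, 4.37], [0.02, 3.11], [-2.88, 2.88]. Speed limits (rad/s): [2.39, 2.39, 3.01, 3.14, 3.14, 3.14].

### API

Orientations are given as a 3x3 rotation matrix whose columns are the frame's x, y, z axes.
In Python, from bench import robot gives the robot as it stands.
- The arm moves only by the tool arm_command, never from a script. Its argument "steps" is a list of rows, each a list of 3 entries, a list of its own where there are three numbers: the turn, a rotation vector about the tool's x, y, z in degrees, then the shift along the tool's x, y, z in mm, then the opening, from 0 (shut) to 1 (fully open). A call has 1 to 10 rows; each row shifts and turns the commanded pose from where the row before left it, along the tool's axes as they then stand; what a row does not reach is not made up. A row lasts 1/8 s, in which the tool goes at most 62.5 mm and 10.7 degrees, less where a joint would pass 70% of its speed; a pose out of reach is approached as far as the arm can. A call with a gripper value outside its range is refused whole. The fingers move at their own pace and stop on an object; the grip force is fixed at half the most. Time passes only in rows, so rows that do not move let the fingers close. It gives the time, the measured TCP pose, the force, the opening and the grip force at its end, in the units of the state.
- robot.sense(): the state, without advancing time (a new reading comes with each control period).
- robot.grab_frame(name): name is "scene" or "top" or "wrist"; returns the picture (420x560x3 uint8, blue, green, red); there is no depth.
- robot.get_calibration(name): a dict with "fx", "fy", "cx", "cy" (pixels), "R" (3x3) and "t" (3): a world point X has camera coordinates R X + t; the wrist camera has in their place "mount" (4x4, takes a point from camera to tool coordinates, whose origin is the TCP and whose axes are the flange's). Camera axes: x right, y down, z forward; pixel columns grow to the right and rows downward; lengths in m; the calibration is good to about 2 mm. A picture is of the moment at which its call begins: read the wrist's pose just before it. get_calibration takes no time and is no camera call.
- robot.finish_job(): hands the job in; it is judged then, once.
The state is a dict: "t": time; "qpos": joint angles; "qvel": joint speeds; "tau": joint torques, N m; "position": TCP position; "ee_rot": TCP orientation; "force": force on the tool from outside, world axes, zero at the start; "moment": the same for the moment, N m; "grip_width": opening from 0.0 (shut) to 1.0 (fully open); "grip_force": force on a finger pad.
Only numpy, scipy, OpenCV 4.12 (cv2) and the standard library are available. Lean on these libraries where they do the work, as an engineer would, in place of code of your own. Each camera call takes 0.05 s, during which the arm holds its last target. There are 200 camera calls.

### The job

Take the middle-length of the three plywood boards and hold it upright across the open mouth of the aluminium tipping bowl, shutting off most of it from the short-walled side and leaving a narrow gap beside the long wall; press the mouth down with the board so that both steel ballast balls run out through that gap into the black tray. Then let the bowl swing back and stand the board upright on the bench again, clear of the bowl and its stand.

Things in the scene. Friction and masses are not known exactly. Their poses are not given: they have to be found in the camera images.
- card: The middle-length one of three plain plywood boards of one section, standing on their long edges on the green mat (the others are 75 and 200 mm long). 140 mm long (its x axis), 18 mm thick (its y axis), 70 mm high (z), about 125 g. Origin: centre of its underside. Grip it across its thickness near the top at mid-length.
- bowl: Open aluminium bowl hinged on a dark stand. Origin: on its flat floor, over the hinge, 95 mm above the bench; x along the floor to the open mouth, y to its long side wall. Floor from x = -75 to +70 mm; walls 28 mm high, 4 mm thick, at the back and both sides: the short one (y = -92 mm) ends at x = +32, the long one (y = +67 mm) at x = +70. No front wall. At rest it is tipped back 7 degrees.
- rest (a point): Point on the bowl's floor in the mouth (bowl x = +47, y = -40 mm): stand the board centred here, along the bowl's y but slanted some 5 degrees, gap end forward; it leaves a gap of some 35 mm at the long wall. Pressed straight down here with about 4 to 10 N the bowl tips, this point sinking 12 to 18 mm, to a firm stop 14 degrees mouth down and 6 degrees down to the long wall; it springs back.
- tray (a point): Centre of the floor of the fixed black open tray, 89 mm (x) by 70 mm (y) and 45 mm high, on the bench below the gap at the long wall; balls fall into it off the bowl's front edge. Floor 4 mm thick. x as the mouth points.
- ball1_center (a point): One of two: a polished, lightly oiled steel ballast ball, 20 mm across, 33 g, that runs easily down a slope of 4 degrees; it starts inside the bowl, in its back corner. The point is its centre.
- ball2_center (a point): The other: a polished, lightly oiled steel ballast ball, 20 mm across, 33 g, that runs easily down a slope of 4 degrees; it starts inside the bowl, in its back corner. The point is its centre.

How it is judged:
On the way, in this order (a step that is already met when the one before it is completed fails the run):
1. the mouth is pressed down with the board standing across it, from the short-walled side, before the balls are in the tray (angle between bowl's own x axis and vertical above 1.66 rad and contact force between card and bowl above 0.5 N and angle between the x axis of card and the y axis of bowl, either way round below 0.35 rad and y of card in the frame of bowl between -0.07 and -0.018 m and x of card in the frame of bowl between 0.025 and 0.075 m and z of card in the frame of bowl below 0.02 m), for 0.1 s.
2. both balls have run into the tray (x of ball1_center in the frame of tray between -0.042 and 0.042 m and y of ball1_center in the frame of tray between -0.034 and 0.034 m and height (world z) of each of ball1_center, ball2_center below 0.04 m and x of ball2_center in the frame of tray between -0.042 and 0.042 m and y of ball2_center in the frame of tray between -0.034 and 0.034 m), for 0.1 s.
At the end, for the whole second after the job is handed in: Both balls lie in the black tray, the bowl has swung back, and the middle-length board stands upright (within about 8 degrees) on the bench, still, off the bowl and its stand (all of step 2 and angle between bowl's own x axis and vertical below 1.5 rad and height (world z) of card below 0.008 m and angle between card's own z axis and vertical below 0.15 rad and linear speed of card below 0.02 m/s and contact force between card and bowl below 0.1 N); the robot touches nothing.
It also fails if it takes over 48 s, if anything falls off the work surface, if the arm or the gripper's body presses on something with over 40 N, if the wrist force passes 120 N, or if a joint passes its speed limit or range.

## Working session

There is one attempt and no reset: what is moved stays moved. The work goes in short steps, Python scripts to look and compute and a tool call to move; the robot and the scene stay as the last step left them, time stands still between calls to the robot, and variables do not carry over. Pictures are saved under pics/ and viewed, at most 12 in all, crops included, and the job is handed in when it is done.

Besides the shell and the picture viewer there is one more tool, called after "Call:" as name(argument=value, ...), one argument or row to a line, values as JSON. arm_command: Moves the arm, as the interface text tells. Its arguments: {"type":"object","properties":{"steps":{"type":"array","items":{"type":"array"}}},"required":["steps"]}

```bash
mkdir -p pics; ls
python3 - <<'E'
from bench import robot
import cv2, numpy as np
s=robot.sense()
print(s['t'],s['position'],np.round(s['ee_rot'],3).tolist(),s['force'],s['grip_width'],robot.tcp_to_tips)
for n in ('scene','top'):
    cv2.imwrite(f'pics/{n}0.png',robot.grab_frame(n))
for n in ('scene','top','wrist'):
    print(n,{k:np.round(v,4).tolist() for k,v in robot.get_calibration(n).items()})
E
```

```text
pics
0.0 [0.18716782 0.49024258 0.24173673] [[-0.934, 0.357, -0.001], [0.357, 0.934, -0.001], [0.0, -0.001, -1.0]] [-0.51090675 -0.87467106  0.57383831] 1.0013835987104451 0.011
scene {'fx': 433.6004, 'fy': 433.6004, 'cx': 287.9802, 'cy': 206.1878, 'R': [[-0.2457, 0.9692, -0.0149], [0.8306, 0.2026, -0.5187], [-0.4997, -0.1398, -0.8548]], 't': [0.1843, -0.3309, 1.2651]}
top {'fx': 379.8157, 'fy': 379.8157, 'cx': 281.2585, 'cy': 212.0736, 'R': [[0.0253, -0.9996, 0.0091], [-0.9822, -0.0266, -0.1857], [0.1859, -0.0043, -0.9826]], 't': [-0.0969, 0.4902, 0.7246]}
wrist {'fx': 360.7585, 'fy': 360.7585, 'cx': 284.9504, 'cy': 212.4884, 'mount': [[-0.0006, -0.9505, -0.3106, 0.0789], [1.0, -0.0001, -0.0017, -0.0002], [0.0016, -0.3106, 0.9505, -0.1318], [0.0, 0.0, 0.0, 1.0]]}
```

View pics/top0.png

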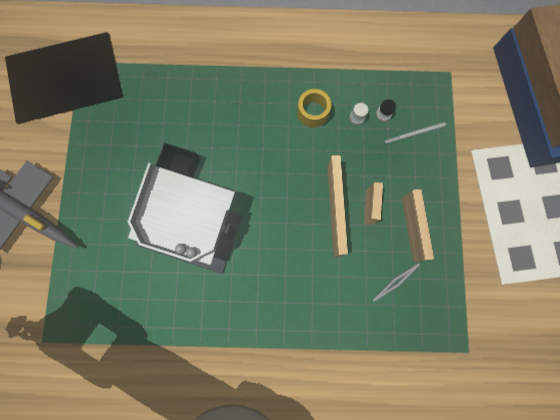

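View pics/scene0.png

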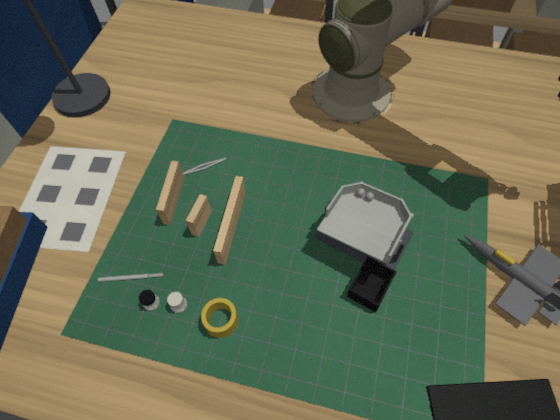

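The top view shows the boards at right: long (340,205), short (375,202) and middle (420,225). The bowl is at (183,215), the balls at about (180,248) and (190,252), and the tray at about (178,160). I'll zoom in on the bowl and the board.

Run:
```python
import cv2, numpy as np
a=cv2.imread('pics/top0.png'); b=cv2.imread('pics/scene0.png')
A=cv2.resize(a[135:285,115:255],None,fx=4,fy=4,interpolation=cv2.INTER_CUBIC)   # 560x600
cv2.imwrite('pics/c1.png',A)
B=cv2.resize(b[170:320,300:430],None,fx=4,fy=4,interpolation=cv2.INTER_CUBIC)
cv2.imwrite('pics/c2.png',B)
```

```text
(no output)
```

View pics/c1.png

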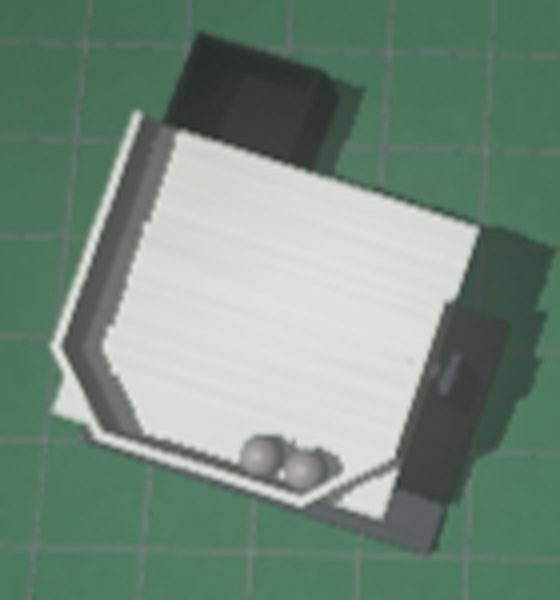

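View pics/c2.png

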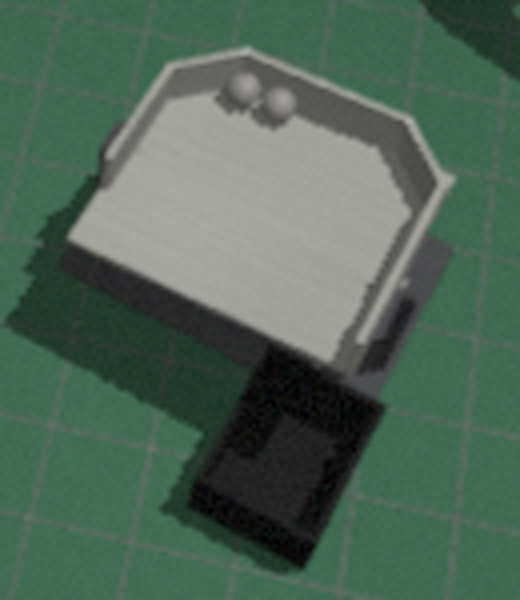

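The crops show the front edge running from the long wall's inner base, at top (159,167) and scene (384,260), to the right front corner, at top (235,192) and scene (317,229.5). I'll triangulate those and cast the board's top face onto z = 70 mm.

```bash
cat > h.py <<'E'
from bench import robot
import cv2, numpy as np
def cal(n): 
    c=robot.get_calibration(n); return {k:np.array(v,float) for k,v in c.items()}
def ray(n,uv,pose=None):
    c=cal(n); d=np.array([(uv[0]-c['cx'])/c['fx'],(uv[1]-c['cy'])/c['fy'],1.])
    if n=='wrist':
        p,R=pose; M=c['mount']; return p+R@M[:3,3], R@(M[:3,:3]@d)
    return -c['R'].T@c['t'], c['R'].T@d
def onz(n,uv,z,pose=None):
    o,d=ray(n,uv,pose); return o+d*(z-o[2])/d[2]
def tri(rs):
    A=0;b=0
    for o,d in rs:
        d=d/np.linalg.norm(d); P=np.eye(3)-np.outer(d,d); A=A+P; b=b+P@o
    return np.linalg.solve(A,b)
def proj(n,X):
    c=cal(n); x=c['R']@X+c['t']; return np.array([c['fx']*x[0]/x[2]+c['cx'],c['fy']*x[1]/x[2]+c['cy']])
E
python3 - <<'E'
from h import *
np.set_printoptions(precision=4,suppress=True)
t=lambda u,v:(115+u/4-.4,135+v/4-.4); s=lambda u,v:(300+u/4-.4,170+v/4-.4)
P={'FR':(t(480,228),s(68,238)),'FLin':(t(175,130),s(335,360)),'FLtop':(t(139,112),s(362,342)),
'ball1':(t(263,456),s(281,102)),'ball2':(t(306,468),s(243,89)),'BLtop':(t(55,345),s(450,180)),
'trayA':(t(200,33),s(305,570)),'trayB':(t(330,75),s(190,490)),'trayBL':(t(165,130),s(385,405))}
for k,(a,b) in P.items():
    X=tri([ray('top',a),ray('scene',b)]); print(k,X,'res px',proj('top',X)-a)
a=cv2.imread('pics/top0.png'); hsv=cv2.cvtColor(a,cv2.COLOR_BGR2HSV)
m=((hsv[...,0]<25)&(hsv[...,2]>190)).astype(np.uint8); m[:, :325]=0; m[:,440:]=0; m[:145]=0; m[275:]=0
n,l,st,ce=cv2.connectedComponentsWithStats(m)
for i in range(1,n):
    if st[i,4]<40: continue
    ys,xs=np.where(l==i); pts=np.array([onz('top',(x,y),.07)[:2] for x,y in zip(xs,ys)],np.float32)
    r=cv2.minAreaRect(pts); print(st[i],'world rect',r, pts.mean(0))
E
```

```text
FR [0.5191 0.0056 0.1021] res px [ 0.0382 -0.0077]
FLin [0.5603 0.1507 0.112 ] res px [-0.0026  0.0004]
FLtop [0.5604 0.1592 0.138 ] res px [-0.0806  0.012 ]
ball1 [0.4083 0.101  0.1024] res px [-0.4464  0.0967]
ball2 [0.4036 0.0802 0.1013] res px [ 0.0805 -0.0179]
BLtop [0.4532 0.1917 0.1285] res px [-0.813   0.1481]
trayA [0.6403 0.1646 0.0308] res px [ 2.1394 -0.3468]
trayB [0.6158 0.0958 0.0373] res px [ 0.4344 -0.0763]
trayBL [0.5677 0.1739 0.0826] res px [-4.365   0.5668]
[332 156  16  98 835] world rect ((0.5087712407112122, -0.1979895532131195), (0.19670560956001282, 0.016887402161955833), 3.917280435562134) [ 0.5066 -0.1981]
[372 183  11  36 301] world rect ((0.5169692039489746, -0.27310189604759216), (0.01652253232896328, 0.0720941498875618), 85.04116821289062) [ 0.5166 -0.2731]
[413 190  20  69 560] world rect ((0.47287750244140625, -0.36209869384765625), (0.13698023557662964, 0.0165430698543787), 7.713874340057373) [ 0.4721 -0.3619]
```

Call:
arm_command(
  steps=[
    [[0,0,10],[0,0,0],1],
    [[0,0,10],[0,0,0],1],
    [[0,0,10],[0,0,0],1],
    [[0,0,10],[0,0,0],1],
    [[0,0,10],[0,0,0],1],
    [[0,0,10],[0,0,0],1],
  ],
)

```text
t: 0.85
position: [0.1872, 0.4903, 0.2419]
ee_rot: [[-0.152, 0.988, -0.0], [0.988, 0.152, -0.001], [-0.001, -0.001, -1.0]]
force: [-0.1, 0.0, -0.3]
grip_width: 1.004
grip_force: 0.0
```

```bash
cat > go.py <<'E'
# usage: go.py x y z : shift in tool axes (mm) to reach a world point; prints state
import sys; from h import *
s=robot.sense(); np.set_printoptions(precision=4,suppress=True)
R=np.array(s['ee_rot']); p=np.array(s['position'])
print('t',s['t'],'q',np.array(s['qpos']),'p',p,'F',np.array(s['force']),'grip',s['grip_width'],s['grip_force'])
print('y-axis yaw',np.degrees(np.arctan2(R[1,1],R[0,1])),'z',R[:,2])
if len(sys.argv)>3: print('shift mm',1000*R.T@(np.array(sys.argv[1:4],float)-p))
E
python3 go.py .473 -.362 .22
```

```text
t 0.85 q [ 0.9826  0.3133  1.4981 -0.      1.331   0.8296] p [0.1872 0.4903 0.2419] F [-0.1172  0.009  -0.312 ] grip 1.0036654871546598 0.0
y-axis yaw 8.767257492407134 z [-0.0004 -0.0007 -1.    ]
shift mm [-885.907   152.5286   22.408 ]
```

Call:
arm_command(
  steps=[
    [[0,0,0],[-58,10,1],1],
    [[0,0,0],[-58,10,1],1],
    [[0,0,0],[-58,10,1],1],
    [[0,0,0],[-58,10,1],1],
    [[0,0,0],[-58,10,1],1],
    [[0,0,0],[-58,10,1],1],
    [[0,0,0],[-58,10,1],1],
    [[0,0,0],[-58,10,1],1],
    [[0,0,0],[-58,10,1],1],
    [[0,0,0],[-58,10,1],1],
  ],
)

```text
t: 2.1
position: [0.3779, -0.0685, 0.2323]
ee_rot: [[-0.157, 0.988, 0.0], [0.988, 0.157, 0.0], [-0.0, 0.0, -1.0]]
force: [1.5, 0.7, 0.5]
grip_width: 1.001
grip_force: 0.0
```

Call:
arm_command(
  steps=[
    [[0,0,0],[-58,10,2],1],
    [[0,0,0],[-58,10,2],1],
    [[0,0,0],[-58,10,2],1],
    [[0,0,0],[-58,10,2],1],
    [[0,0,10.2],[0,0,0],1],
    [[0,0,10.2],[0,0,0],1],
    [[0,0,10.2],[0,0,0],1],
    [[0,0,10.2],[0,0,0],1],
    [[0,0,10.2],[0,0,0],1],
    [[0,0,10.2],[0,0,0],1],
  ],
)

```text
t: 3.35
position: [0.4538, -0.2891, 0.2239]
ee_rot: [[0.793, 0.61, -0.001], [0.61, -0.793, 0.001], [-0.0, -0.001, -1.0]]
force: [-0.0, -0.6, -0.5]
grip_width: 1.001
grip_force: 0.0
```

Call:
arm_command(
  steps=[
    [[0,0,10],[0,0,0],1],
    [[0,0,10],[0,0,0],1],
    [[0,0,10],[0,0,0],1],
  ],
)

```text
t: 3.72
position: [0.4538, -0.2891, 0.2239]
ee_rot: [[0.991, 0.132, -0.001], [0.132, -0.991, 0.001], [-0.0, -0.001, -1.0]]
force: [-0.4, -0.4, 0.8]
grip_width: 1.003
grip_force: 0.0
```

```bash
python3 go.py .473 -.362 .22
python3 - <<'E'
from h import *
s=robot.sense(); pose=(np.array(s['position']),np.array(s['ee_rot']))
a=robot.grab_frame('wrist'); cv2.imwrite('pics/w1.png',a)
hsv=cv2.cvtColor(a,cv2.COLOR_BGR2HSV)
m=((hsv[...,0]<25)&(hsv[...,2]>190)).astype(np.uint8)
n,l,st,ce=cv2.connectedComponentsWithStats(m)
for i in range(1,n):
    if st[i,4]<300: continue
    ys,xs=np.where(l==i); pts=np.array([onz('wrist',(x,y),.07,pose)[:2] for x,y in zip(xs,ys)],np.float32)
    print(st[i],cv2.minAreaRect(pts))
E
```

```text
t 3.725 q [-0.785   0.3565  1.4864  0.      1.2995  0.6537] p [ 0.4538 -0.2891  0.2239] F [-0.4057 -0.3604  0.7707] grip 1.0027575816393062 0.0
y-axis yaw -82.43039834231006 z [-0.0006  0.0006 -1.    ]
shift mm [ 9.3802 74.8144  3.8731]Traceback (most recent call last):
  File "<stdin>", line 9, in <module>
  File "h.py", line 11, in onz
    o,d=ray(n,uv,pose); return o+d*(z-o[2])/d[2]
        ~~~^^^^^^^^^^^
  File "h.py", line 6, in ray
    c=cal(n); d=np.array([(uv[0]-c['cx'])/c['fx'],(uv[1]-c['cy'])/c['fy'],1.])
  File "h.py", line 4, in cal
    c=robot.get_calibration(n); return {k:np.array(v,float) for k,v in c.items()}
ValueError: time passes only in moves, steps and waits
```

View pics/w1.png

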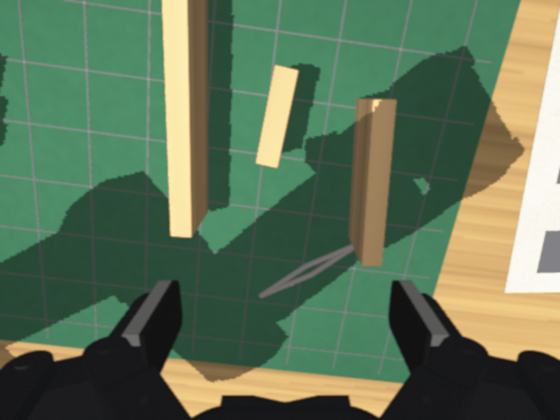

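The wrist view shows the middle board's top face in the arm's shadow, with corners at about (367,99), (396,99), (382,265) and (359,265). I'll cast these corners by hand at z = 70 mm.

```bash
python3 - <<'E'
import re
t=open('h.py').read().replace("def cal(n): \n","import functools\n@functools.cache\ndef cal(n): \n"); open('h.py','w').write(t)
E
python3 - <<'E'
from h import *
s=robot.sense(); pose=(np.array(s['position']),np.array(s['ee_rot']))
c=np.array([onz('wrist',u,.07,pose)[:2] for u in [(367,99),(396,99),(382,265),(359,265)]],np.float32)
print(c,cv2.minAreaRect(c))
E
python3 go.py .473 -.362 .12
```

```text
[[ 0.5379451  -0.34181497]
 [ 0.5406688  -0.3635619 ]
 [ 0.40323114 -0.3818374 ]
 [ 0.40073532 -0.36185318]] ((0.47058814764022827, -0.36182621121406555), (0.1388140171766281, 0.02191620133817196), 7.5743584632873535)
t 3.775 q [-0.785   0.3565  1.4864  0.0001  1.2996  0.6605] p [ 0.4539 -0.2891  0.2239] F [-0.6036 -0.3907 -0.4105] grip 1.0030746455583093 0.0
y-axis yaw -82.8238946790064 z [-0.0005  0.0006 -1.    ]
shift mm [  9.9281  74.8297 103.8869]
```

Call:
arm_command(
  steps=[
    [[0,0,0],[4.5,38,0],1],
    [[0,0,0],[4.5,37,0],1],
    [[0,0,0],[0,0,50],1],
    [[0,0,0],[0,0,50],1],
    [[0,0,0],[0,0,40],1],
    [[0,0,0],[0,0,31],1],
    [[0,0,0],[0,0,0],1],
    [[0,0,0],[0,0,0],0],
    [[0,0,0],[0,0,0],0],
    [[0,0,0],[0,0,0],0],
  ],
)

```text
t: 5.03
position: [0.4734, -0.3625, 0.0542]
ee_rot: [[0.99, 0.138, 0.001], [0.138, -0.99, -0.001], [0.001, 0.001, -1.0]]
force: [0.6, -0.1, -0.2]
grip_width: 0.376
grip_force: 0.0
```

Call:
arm_command(
  steps=[
    [[0,0,0],[0,0,0],0],
    [[0,0,0],[0,0,0],0],
    [[0,0,0],[0,0,0],0],
  ],
)

```text
t: 5.4
position: [0.4735, -0.3626, 0.054]
ee_rot: [[0.99, 0.138, 0.001], [0.138, -0.99, -0.001], [0.001, 0.001, -1.0]]
force: [-0.0, 0.2, 5.8]
grip_width: 0.194
grip_force: 59.8
```

```bash
python3 go.py .473 -.362 .052
```

```text
t 5.4 q [-0.8498  0.6666  1.4759 -0.0001  0.9976  0.583 ] p [ 0.4735 -0.3626  0.054 ] F [-0.0282  0.1709  5.7876] grip 0.19364033487887183 59.809096455574036
y-axis yaw -82.09367762973658 z [ 0.0009 -0.0011 -1.    ]
shift mm [-0.3691 -0.6731  2.0415]
```

Call:
arm_command(
  steps=[
    [[0,0,0],[0,0,-40],0],
    [[0,0,0],[0,0,-50],0],
    [[0,0,0],[0,0,-50],0],
    [[0,0,0],[0,0,-56],0],
    [[0,0,0],[12.5,-50,0],0],
    [[0,0,0],[12.5,-50,0],0],
    [[0,0,0],[12.5,-50,0],0],
    [[0,0,0],[12.5,-50,0],0],
    [[0,0,0],[12.5,-50,0],0],
    [[0,0,0],[12.5,-50,0],0],
  ],
)

```text
t: 6.65
position: [0.506, -0.053, 0.2489]
ee_rot: [[0.991, 0.137, -0.001], [0.137, -0.991, 0.0], [-0.001, -0.0, -1.0]]
force: [1.1, -0.9, -1.7]
grip_width: 0.197
grip_force: 59.1
```

Call:
arm_command(
  steps=[
    [[0,0,0],[13,-56,0],0],
    [[0,0,0],[13,-56,0],0],
    [[0,0,-10.1],[0,0,0],0],
    [[0,0,-10.1],[0,0,0],0],
    [[0,0,-10.1],[0,0,0],0],
    [[0,0,-10.1],[0,0,0],0],
    [[0,0,-10.1],[0,0,0],0],
    [[0,0,-10.1],[0,0,0],0],
    [[0,0,0],[0,0,0],0],
  ],
)

```text
t: 7.78
position: [0.5164, 0.0598, 0.2489]
ee_rot: [[0.368, 0.93, -0.001], [0.93, -0.368, 0.0], [-0.0, -0.001, -1.0]]
force: [0.7, 0.0, -1.6]
grip_width: 0.193
grip_force: 59.3
```

```bash
python3 go.py .5173 .0608 .205
python3 - <<'E'
from h import *
a=robot.grab_frame('top'); b=robot.grab_frame('scene'); s=robot.sense()
A=cv2.resize(a[135:285,115:275],(0,0),fx=2.4,fy=2.4,interpolation=2); B=cv2.resize(b[150:320,270:440],(0,0),fx=2.4,fy=2.4,interpolation=2)
h=max(A.shape[0],B.shape[0]); out=np.zeros((h,A.shape[1]+B.shape[1],3),np.uint8); out[:A.shape[0],:A.shape[1]]=A; out[:B.shape[0],A.shape[1]:]=B
print(out.shape); cv2.imwrite('pics/hover.png',out)
E
```

```text
t 7.775 q [-0.1104  0.297   1.5016  0.      1.3439  0.2664] p [0.5164 0.0598 0.2489] F [ 0.6657  0.0203 -1.627 ] grip 0.1932793095151896 59.330570697784424
y-axis yaw -21.587286288957145 z [-0.001   0.0001 -1.    ]
shift mm [ 1.2912  0.5378 43.9041]
(408, 792, 3)
```

View pics/hover.png

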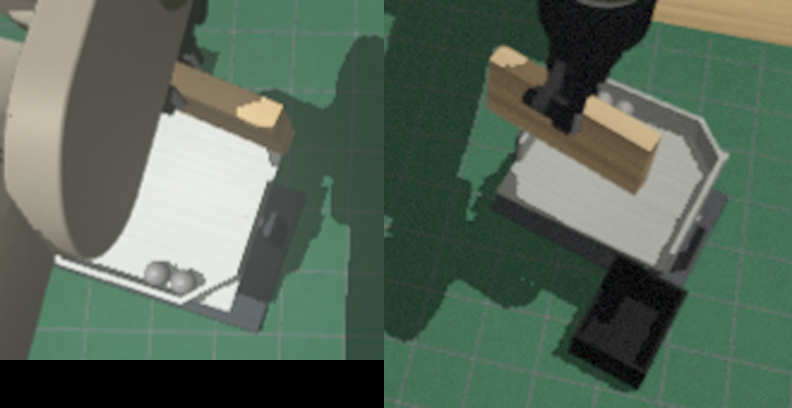

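Call:
arm_command(
  steps=[
    [[0,0,0],[2,0.5,30],0],
    [[0,0,0],[0,0,30],0],
    [[0,0,0],[0,0,20],0],
    [[0,0,0],[0,0,0],0],
    [[0,0,0],[0,0,6],0],
    [[0,0,0],[0,0,4],0],
    [[0,0,0],[0,0,0],0],
  ],
)

```text
t: 8.75
position: [0.5178, 0.0614, 0.1594]
ee_rot: [[0.367, 0.93, 0.0], [0.93, -0.367, -0.0], [-0.0, 0.0, -1.0]]
force: [0.0, -0.2, -1.1]
grip_width: 0.196
grip_force: 59.3
```

```bash
python3 go.py .5173 .0608 .155
python3 - <<'E'
from h import *
b=robot.grab_frame('scene')
print(proj('scene',np.array([.5506,.1216,.195])),'seen 376.7 230.4')
B=cv2.resize(b[150:320,270:440],(0,0),fx=3.5,fy=3.5,interpolation=2); cv2.imwrite('pics/touch.png',B)
E
```

```text
t 8.75 q [-0.1069  0.3856  1.6243 -0.0001  1.1316  0.2687] p [0.5178 0.0614 0.1594] F [ 0.0205 -0.247  -1.1116] grip 0.19617479718730754 59.32983219623566
y-axis yaw -21.514745674024056 z [ 0.0001 -0.0001 -1.    ]
shift mm [-0.7546 -0.2615  4.379 ]
[376.1435176  233.06407855] seen 376.7 230.4
```

View pics/touch.png

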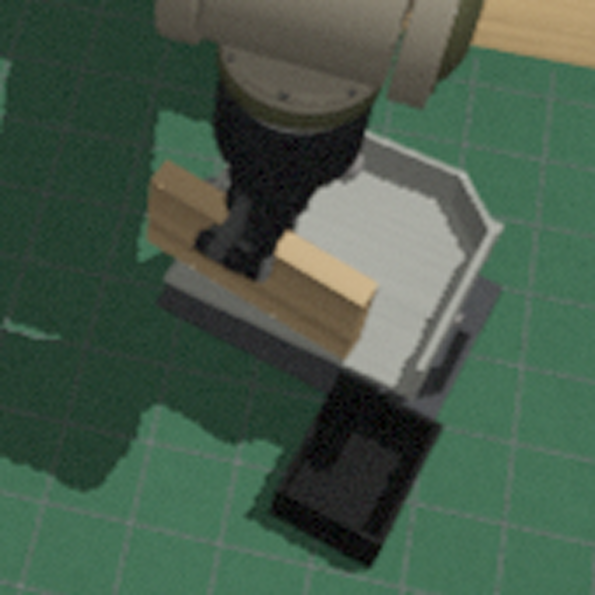

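Call:
arm_command(
  steps=[
    [[0,-1,0],[0.8,0,3],0],
    [[0,-1,0],[0.8,0,3],0],
    [[0,-1,0],[0.8,0,3],0],
    [[0,-1,0],[0.8,0,3],0],
  ],
)

```text
t: 9.3
position: [0.5193, 0.0644, 0.1473]
ee_rot: [[0.366, 0.93, -0.025], [0.928, -0.367, -0.066], [-0.07, 0.001, -0.998]]
force: [2.5, 1.5, 1.9]
grip_width: 0.2
grip_force: 60.0
```

Call:
arm_command(
  steps=[
    [[0,-1,0],[0.8,0,2],0],
    [[0,0,0],[0,0,1],0],
    [[0,0,0],[0,0,0],0],
  ],
)

```text
t: 9.68
position: [0.5191, 0.065, 0.1444]
ee_rot: [[0.365, 0.93, -0.032], [0.927, -0.366, -0.081], [-0.087, 0.0, -0.996]]
force: [1.1, 3.9, 4.0]
grip_width: 0.199
grip_force: 60.2
```

```bash
python3 go.py .5173 .0608 .145
python3 - <<'E'
from h import *
a=robot.grab_frame('top'); b=robot.grab_frame('scene')
A=cv2.resize(a[135:285,115:275],(0,0),fx=2.4,fy=2.4,interpolation=2); B=cv2.resize(b[150:320,270:440],(0,0),fx=2.4,fy=2.4,interpolation=2)
h=max(A.shape[0],B.shape[0]); out=np.zeros((h,A.shape[1]+B.shape[1],3),np.uint8); out[:A.shape[0],:A.shape[1]]=A; out[:B.shape[0],A.shape[1]:]=B
cv2.imwrite('pics/press.png',out)
E
```

```text
t 9.675 q [-0.0604  0.4293  1.6051 -0.0909  1.1356  0.3542] p [0.5191 0.065  0.1444] F [1.1173 3.8691 3.9708] grip 0.19853632371739305 60.23725748062134
y-axis yaw -21.48839676036238 z [-0.0317 -0.0806 -0.9962]
shift mm [-4.5662 -0.163  -0.2517]
```

View pics/press.png

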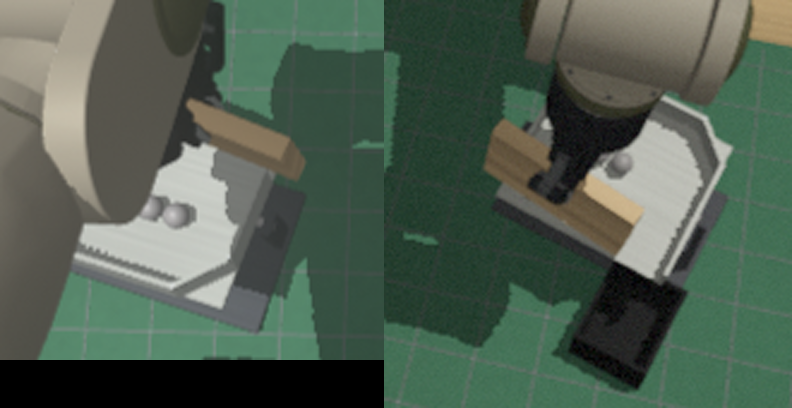

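The balls are rolling and the contact force is 4 N. I'll press on towards the stop.

Call:
arm_command(
  steps=[
    [[0,0,0],[0,0,2],0],
    [[0,0,0],[0,0,2],0],
    [[0,0,0],[0,0,0],0],
  ],
)

```text
t: 10.15
position: [0.5201, 0.0646, 0.1425]
ee_rot: [[0.365, 0.931, -0.028], [0.927, -0.366, -0.081], [-0.086, 0.004, -0.996]]
force: [0.4, 7.1, 20.1]
grip_width: 0.203
grip_force: 62.7
```

Call:
arm_command(
  steps=[
    [[0,0,0],[0,0,1.5],0],
    [[0,0,0],[0,0,1],0],
    [[0,0,0],[0,0,0],0],
  ],
)

```text
t: 10.52
position: [0.5208, 0.0648, 0.1412]
ee_rot: [[0.365, 0.931, -0.025], [0.927, -0.366, -0.081], [-0.084, 0.006, -0.996]]
force: [0.8, 11.2, 26.8]
grip_width: 0.198
grip_force: 64.0
```

Call:
arm_command(
  steps=[
    [[0,0,0],[0,0,0],0],
    [[0,0,0],[0,0,0],0],
    [[0,0,0],[0,0,0],0],
    [[0,0,0],[0,0,0],0],
    [[0,0,0],[0,0,0],0],
    [[0,0,0],[0,0,0],0],
  ],
)

```text
t: 11.28
position: [0.5208, 0.0648, 0.1412]
ee_rot: [[0.365, 0.931, -0.025], [0.927, -0.366, -0.081], [-0.084, 0.006, -0.996]]
force: [0.9, 10.2, 27.7]
grip_width: 0.201
grip_force: 64.0
```

```bash
python3 go.py
python3 - <<'E'
from h import *
a=robot.grab_frame('top'); b=robot.grab_frame('scene')
A=cv2.resize(a[135:285,115:275],(0,0),fx=2.4,fy=2.4,interpolation=2); B=cv2.resize(b[150:320,270:440],(0,0),fx=2.4,fy=2.4,interpolation=2)
h=max(A.shape[0],B.shape[0]); out=np.zeros((h,A.shape[1]+B.shape[1],3),np.uint8); out[:A.shape[0],:A.shape[1]]=A; out[:B.shape[0],A.shape[1]:]=B
cv2.imwrite('pics/press2.png',out)
E
```

```text
t 11.275 q [-0.0606  0.4331  1.6086 -0.0913  1.1216  0.3548] p [0.5208 0.0648 0.1412] F [ 0.918  10.2144 27.7458] grip 0.20085702807317174 64.00824666023254
y-axis yaw -21.46715938186708 z [-0.0249 -0.0807 -0.9964]
```

View pics/press2.png

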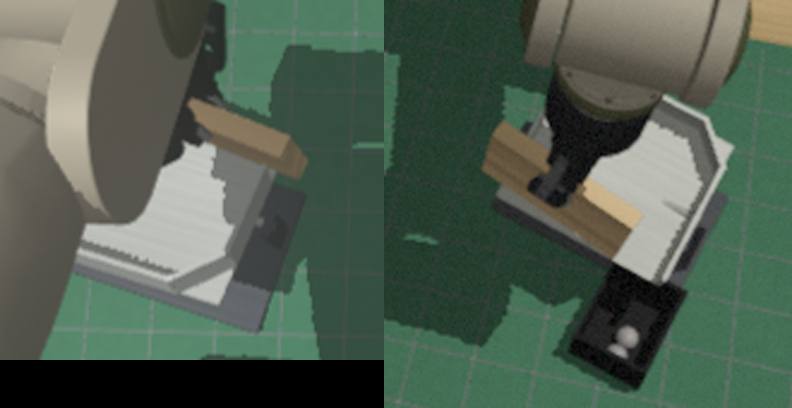

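Both balls lie in the tray, at composite (627,337) and (618,352). Next I'll lift off slowly, level the board and take it back to its old place.

Call:
arm_command(
  steps=[
    [[0,0,0],[0,0,-4],0],
    [[0,0,0],[0,0,-6],0],
    [[0,0,0],[0,0,-12],0],
    [[0,2.5,0],[0,0,-25],0],
    [[0,2.4,0],[0,0,-30],0],
    [[0,0,0],[0,0,-30],0],
    [[0,0,10.1],[0,0,0],0],
    [[0,0,10.1],[0,0,0],0],
    [[0,0,10.1],[0,0,0],0],
    [[0,0,10.1],[0,0,0],0],
  ],
)

```text
t: 12.62
position: [0.5202, 0.069, 0.2442]
ee_rot: [[0.885, 0.466, -0.003], [0.466, -0.885, -0.002], [-0.004, 0.0, -1.0]]
force: [-0.1, 0.1, -2.3]
grip_width: 0.197
grip_force: 59.7
```

Call:
arm_command(
  steps=[
    [[0,0,10.1],[0,0,0],0],
    [[0,0,10.1],[0,0,0],0],
    [[0,0,0],[-12.5,51,0],0],
    [[0,0,0],[-12.5,52,0],0],
    [[0,0,0],[-12.5,52,0],0],
    [[0,0,0],[-12.5,52,0],0],
    [[0,0,0],[-12.5,52,0],0],
    [[0,0,0],[-12.5,52,0],0],
    [[0,0,0],[-12.5,52,0],0],
    [[0,0,0],[-12.5,52,0],0],
  ],
)

```text
t: 13.88
position: [0.4779, -0.3571, 0.2449]
ee_rot: [[0.991, 0.137, -0.003], [0.137, -0.991, -0.0], [-0.003, -0.0, -1.0]]
force: [0.5, 0.3, -1.9]
grip_width: 0.203
grip_force: 59.7
```

```bash
python3 go.py .4735 -.3626 .06
python3 - <<'E'
from h import *
a=robot.grab_frame('top'); b=robot.grab_frame('scene')
A=cv2.resize(a[130:330,340:500],(0,0),fx=2,fy=2,interpolation=2); B=b[100:320,130:460]
h=max(A.shape[0],B.shape[0]); out=np.zeros((h,A.shape[1]+B.shape[1],3),np.uint8); out[:A.shape[0],:A.shape[1]]=A; out[:B.shape[0],A.shape[1]:]=B
cv2.imwrite('pics/back.png',out)
E
```

```text
t 13.875 q [-0.8371  0.4723  1.2615 -0.002   1.4095  0.5962] p [ 0.4779 -0.3571  0.2449] F [ 0.5152  0.2576 -1.942 ] grip 0.20315612387592064 59.72707808017731
y-axis yaw -82.10040435019343 z [-0.0025 -0.0002 -1.    ]
shift mm [ -4.6142   4.9196 184.9142]
```

View pics/back.png

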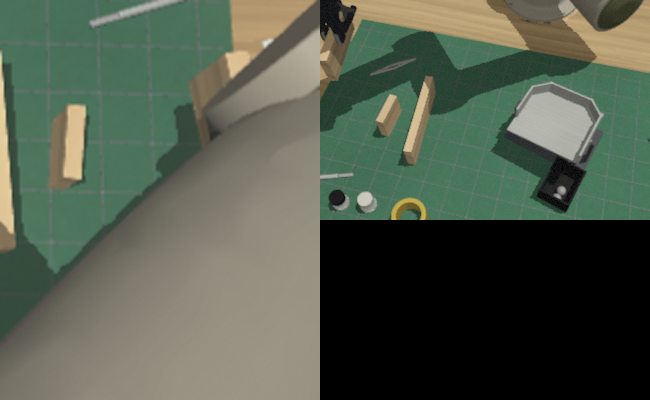

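The bowl has swung back, with both balls in the tray at (561,193). Now I'll lower the board.

Call:
arm_command(
  steps=[
    [[0,0,0],[-4.6,5,50],0],
    [[0,0,0],[0,0,55],0],
    [[0,0,0],[0,0,50],0],
    [[0,0,0],[0,0,28],0],
    [[0,0,0],[0,0,4],0],
    [[0,0,0],[0,0,2],0],
    [[0,0,0],[0,0,1],0],
    [[0,0,0],[0,0,0],0],
  ],
)

```text
t: 14.98
position: [0.4751, -0.3618, 0.0561]
ee_rot: [[0.991, 0.137, 0.0], [0.137, -0.991, -0.003], [-0.0, 0.003, -1.0]]
force: [0.5, -0.6, -1.7]
grip_width: 0.2
grip_force: 59.8
```

Call:
arm_command(
  steps=[
    [[0,0,0],[0,0,1.5],0],
    [[0,0,0],[0,0,1],0],
    [[0,0,0],[0,0,0],0],
  ],
)

```text
t: 15.35
position: [0.4748, -0.3621, 0.0545]
ee_rot: [[0.99, 0.138, -0.0], [0.138, -0.99, -0.003], [-0.001, 0.003, -1.0]]
force: [-5.8, 1.1, 12.4]
grip_width: 0.203
grip_force: 61.9
```

The board is on the bench, so I'll release it and back up.

Call:
arm_command(
  steps=[
    [[0,0,0],[0,0,0.5],0],
    [[0,0,0],[0,0,0],0.35],
    [[0,0,0],[0,0,0],0.5],
    [[0,0,0],[0,0,0],1],
    [[0,0,0],[0,0,0],1],
    [[0,0,0],[0,0,0],1],
    [[0,0,0],[0,0,-30],1],
    [[0,0,0],[0,0,-45],1],
    [[0,0,0],[0,0,-55],1],
  ],
)

```text
t: 16.48
position: [0.4746, -0.361, 0.183]
ee_rot: [[0.991, 0.137, -0.002], [0.137, -0.991, -0.0], [-0.002, -0.0, -1.0]]
force: [0.6, -0.7, 0.3]
grip_width: 0.997
grip_force: 0.0
```

Call:
arm_command(
  steps=[
    [[0,0,0],[0,-55,0],1],
    [[0,0,0],[0,-55,0],1],
    [[0,0,0],[0,-55,0],1],
    [[0,0,0],[0,0,0],1],
  ],
)

```text
t: 16.98
position: [0.4519, -0.1951, 0.1824]
ee_rot: [[0.99, 0.141, -0.001], [0.141, -0.99, -0.001], [-0.001, 0.001, -1.0]]
force: [-1.5, -0.7, 1.5]
grip_width: 1.001
grip_force: 0.0
```

```bash
python3 go.py
python3 - <<'E'
from h import *
a=robot.grab_frame('top'); b=robot.grab_frame('scene')
out=np.hstack([cv2.resize(a[110:310,300:500],(400,400)),cv2.resize(b[120:320,100:300],(400,400))])
out[:140,:0]=0; cv2.imwrite('pics/end.png',out)
hsv=cv2.cvtColor(a,cv2.COLOR_BGR2HSV); m=((hsv[...,0]<25)&(hsv[...,2]>190)).astype(np.uint8); m[:, :400]=0; m[:,442:]=0; m[:175]=0; m[275:]=0
n,l,st,ce=cv2.connectedComponentsWithStats(m)
for i in range(1,n):
    if st[i,4]<40: continue
    ys,xs=np.where(l==i); print(st[i],cv2.minAreaRect(np.array([onz('top',(x,y),.07)[:2] for x,y in zip(xs,ys)],np.float32)))
g=b[240:315,340:405]; hs=cv2.cvtColor(g,cv2.COLOR_BGR2HSV); mm=((hs[...,1]<60)&(hs[...,2]>90)).astype(np.uint8)
n,l,st,ce=cv2.connectedComponentsWithStats(mm)
for i in range(1,n):
    if st[i,4]>8: print('bright',st[i],onz('scene',ce[i]+[340,240],.014))
E
```

```text
t 16.975 q [-0.6454  0.2989  1.6815 -0.0015  1.1609  0.7848] p [ 0.4519 -0.1951  0.1824] F [-1.4902 -0.7114  1.4518] grip 1.0009280177538247 0.0
y-axis yaw -81.90944845551802 z [-0.0006 -0.0013 -1.    ]
bright [  0   0  63  28 795] [0.48710315 0.13966004 0.014     ]
bright [24 46 12 13 91] [0.59434009 0.14369787 0.014     ]
bright [46 52  6  3 10] [0.58868823 0.18217227 0.014     ]
bright [16 69  6  4 10] [0.64264075 0.12622611 0.014     ]
```

View pics/end.png

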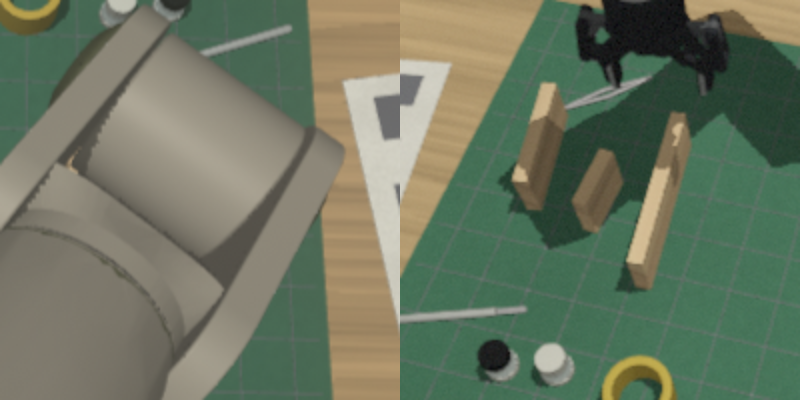

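The board stands upright and alone at (540,145), the gripper is clear, and the balls show as one bright blob inside the tray. I'm handing the job in.

```bash
python3 -c "
from bench import robot
print(robot.finish_job())"
```

```text
the job is handed in; nothing more can be done
None
```

I handed the job in after about 17 s of the 48 s allowed: the last pictures show both balls in the black tray, the bowl swung back and the middle board standing upright at its original place; no verdict was returned.

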